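# Sweep the plaster offcuts off the trimming board into the scrap tray

### The job

Sweep the three small plaster offcuts across the trimming board and over its edge into the empty scrap tray, pushing them lightly with the fingers. Do not pinch, press hard on, or pick up any offcut, and leave the plaster finial, the jar, the little weight and the tools where they are.

Things in the scene. Friction and masses are not known exactly. Their poses are not given: they have to be found in the camera images.
- board: wooden trimming board, fixed to the bench, 260 x 260 mm and 40 mm thick, so its flat rimless top is 40 mm above the bench. Origin: centre of its underside; z up; the two trays stand against its +y and -y edges (which one is where varies).
- scrap_tray: the empty aluminium scrap tray, fixed, 240 mm (x) by 130 mm (y), 30 mm high, open on top, walls and floor 4 mm thick. Origin: centre of its underside, on the bench. It stands square to the board with its long side 3 mm from the board's +y or -y edge, 198 mm from the board's centre; its rim is 10 mm lower than the board's top.
- tool_tray: an aluminium tray of the same size at the other of those two edges of the board, fixed, with a brush, a screwdriver and a modelling stick lying in it. Origin: centre of its underside.
- chip_block: white plaster offcut, a block 26 x 20 x 14 mm high, about 15 g, lying loose on the board. Origin: centre of its underside. It slides when pushed from the side.
- chip_bar: white plaster offcut, a bar 30 x 16 x 13 mm high, about 15 g, lying loose on the board. Origin: centre of its underside.
- chip_round: white plaster offcut, a roundish five-sided lump 26 mm across and 13 mm high, about 14 g, lying loose on the board. Origin: centre of its underside.
- finial: small turned plaster finial (the finished cast), 44 mm in diameter at the foot and 50 mm tall, about 100 g, standing loose on the board among the offcuts. Origin: centre of its foot. Sometimes it stands between an offcut and the scrap tray.
- jar: small jar, 36 mm in diameter and 45 mm tall, standing loose near a far corner of the board (+x, -y in the board's frame). Origin: centre of its underside.
- brush: brush 170 mm long lying in the tool tray; leave alone.
- screwdriver: screwdriver 180 mm long lying in the tool tray; leave alone.
- stick: wooden modelling stick 150 mm long, 8 mm thick, lying in the tool tray; leave alone.
- weight: small steel weight, 24 mm in diameter and 28 mm tall, about 80 g, standing loose near the board's far (+x) edge. Origin: centre of its underside.
Not all that is in view belongs to the job. What is shaped like the chip_bar but pink is not meant.

How it is judged:
By the outcome, as a careful person would: the job done as asked, in the order asked, and still so for the second after the job is handed in, with the robot touching nothing.
It also fails if it takes over 72 s, if anything falls off the work surface, if the arm or the gripper's body presses on something with over 40 N, if the wrist force passes 120 N, or if a joint passes its speed limit or range.

### The arm

A 6-joint arm with a two-finger parallel gripper is mounted at the origin on the work surface. World frame = base frame: x ahead of the robot, y to its left, z up, the work surface at z = 0. Lengths are in m, angles in rad, forces in N, time in s.
With the tool pointing down it reaches from about 0.35 to 0.8 m from the base axis. Payload 7.3 kg.
Tool frame: the origin (TCP) lies at the very end of the fingers, on their centre line; the grasp point (between the pads) lies 19 mm behind it; z points along the fingers, y is the line along which they close (so a half turn about z gives the same grasp; the last joint's range is limited). The gripper opens to 85 mm and grips with 20 to 120 N. Pads are 22 mm wide; open, the fingers measure 114 mm over their backs; the gripper's body (76 mm by 85 mm) begins 54 mm behind the grasp point. The pads swing forward as they close: fully open they stand 13 mm farther back than shut.
Start: joints at [-1.316, 0.342, 1.524, -0, 1.275, -0.146], TCP at [0.205, -0.483, 0.231] pointing down, gripper open.
Joint ranges: [-2.53, 2.53], [-0.77, 2.02], [0.04, 2.7], [-1, 4.14], [0.28, 2.66], [-3.11, 3.11]. Speed limits (rad/s): [2.57, 2.57, 3.14, 3.14, 3.14, 3.14].

### API

Orientations are given as a 3x3 rotation matrix whose columns are the frame's x, y, z axes.
In Python, from rig import robot gives the robot as it stands.
- The arm moves only by the tool arm_command, never from a script. Its argument "motion" is a list of rows, each an object with "offset": the shift along the tool's x, y, z in m, a list of three; "angular": the turn, a rotation vector about the tool's x, y, z in degrees, a list of three; "hand": the finger opening in m, from 0 to 0.0854. A call has 1 to 12 rows; each row shifts and turns the commanded pose from where the row before left it, along the tool's axes as they then stand; what a row does not reach is not made up. A row lasts 1/8 s, in which the tool goes at most 62.5 mm and 10.7 degrees, less where a joint would pass 70% of its speed; a pose out of reach is approached as far as the arm can. A call is refused whole if a number of a shift passes 0.0625 or a number of a turn 10.7, either way. A call with a gripper value outside its range is refused whole. The fingers move at their own pace and stop on an object; "force" is the grip in N (left out, the last holds). Time passes only in rows, so rows that do not move let the fingers close. It gives the time, the measured TCP pose, the force, the opening and the grip force at its end, in the units of the state.
- robot.get_obs(): the state, without advancing time (a new reading comes with each control period).
- robot.camera(name): name is "scene" or "top" or "wrist"; returns the picture (480x640x3 uint8, red, green, blue); there is no depth.
- robot.camera_info(name): a dict with "K" (3x3 intrinsics, pixels), "world_from_camera" (4x4, takes a point from camera to world coordinates); the wrist camera has in their place "hand_eye" (4x4, takes a point from camera to tool coordinates, whose origin is the TCP and whose axes are the flange's). Camera axes: x right, y down, z forward; pixel columns grow to the right and rows downward; lengths in m; the calibration is good to about 2 mm. A picture is of the moment at which its call begins: read the wrist's pose just before it. camera_info takes no time and is no camera call.
- robot.close_job(): hands the job in; it is judged then, once.
The state is a dict: "clock": time; "qpos": joint angles; "qvel": joint speeds; "effort": joint torques, N m; "position": TCP position; "tcp_rot": TCP orientation; "contact_force": force on the tool from outside, world axes, zero at the start; "wrist_torque": the same for the moment, N m; "width": opening from 0.0 (shut) to 1.0 (fully open); "finger_force": force on a finger pad.
Only numpy, scipy, OpenCV 4.12 (cv2) and the standard library are available. Lean on these libraries where they do the work, as an engineer would, in place of code of your own. Each camera call takes 0.05 s, during which the arm holds its last target. There are 200 camera calls.

## Working session

There is one attempt and no reset: what is moved stays moved. The work goes in short steps, Python scripts to look and compute and a tool call to move; the robot and the scene stay as the last step left them, time stands still between calls to the robot, and variables do not carry over. Pictures are saved under pics/ and viewed, at most 10 in all, crops included, and the job is handed in when it is done.

Besides the shell and the picture viewer there is one more tool, called after ">>>" as a command line: name --argument value ..., lists and objects as JSON in quotes. arm_command: Moves the arm, as the interface text tells. Its arguments: {"type":"object","properties":{"motion":{"type":"array","items":{"type":"object","properties":{"offset":{"type":"array","items":{"type":"number"}},"angular":{"type":"array","items":{"type":"number"}},"hand":{"type":"number"}}}},"force":{"type":"number"}},"required":["motion"]}

```bash
mkdir -p pics
python3 - <<'E'
from rig import robot
import cv2,numpy as np
np.set_printoptions(precision=4,suppress=True)
o=robot.get_obs();print(o['clock'],o['position'],o['tcp_rot'],o['width'])
for n in("top","scene"):
    cv2.imwrite(f"pics/{n}0.png",robot.camera(n)[:,:,::-1])
    i=robot.camera_info(n);print(n,i['K'],i['world_from_camera'])
E
```

```text
0.0 [ 0.2048 -0.483   0.2306] [[ 0.9207  0.3902 -0.0004]
 [ 0.3902 -0.9207  0.0015]
 [ 0.0002 -0.0015 -1.    ]] 1.0031133440757478
top [[606.8499   0.     318.9528]
 [  0.     606.8499 236.8812]
 [  0.       0.       1.    ]] [[-0.0299 -0.9852  0.169   0.4245]
 [-0.9995  0.0305  0.0007  0.0266]
 [-0.0058 -0.1689 -0.9856  0.9591]
 [ 0.      0.      0.      1.    ]]
scene [[467.2506   0.     311.6558]
 [  0.     467.2506 245.0751]
 [  0.       0.       1.    ]] [[-0.7306  0.4614 -0.5034  0.9362]
 [ 0.6829  0.4955 -0.5368  0.391 ]
 [ 0.0017 -0.7359 -0.6771  0.5242]
 [ 0.      0.      0.      1.    ]]
```

View pics/top0.png

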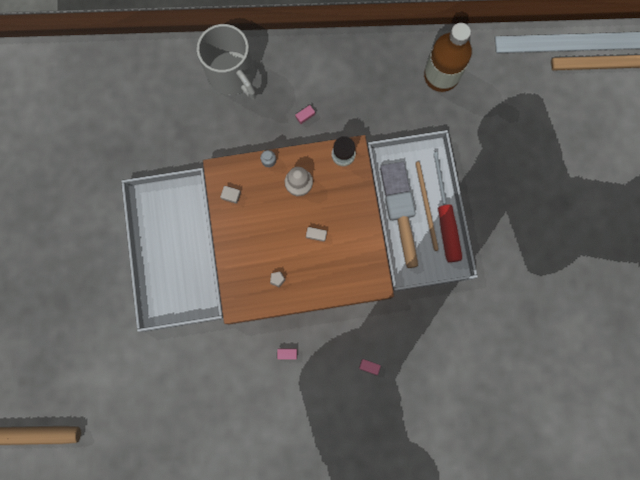

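View pics/scene0.png

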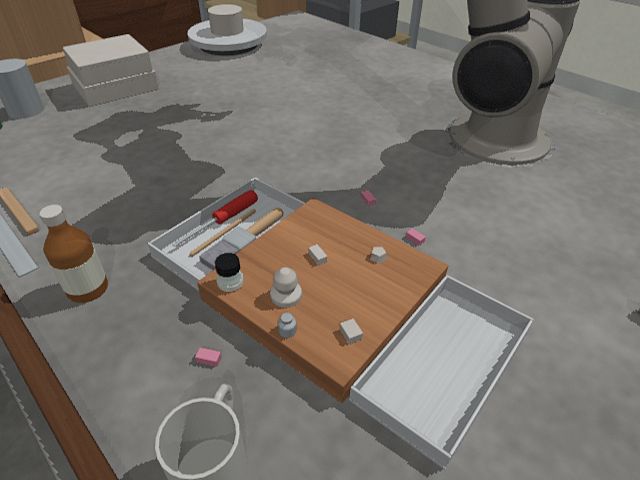

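The top picture shows the empty scrap tray on the left (+y, about 172,250) and the tool tray on the right. The white offcuts are at (230,194), (316,234) and (277,279). The finial is at (299,182), the weight at (268,157) and the jar at (343,151). The pink bars at (305,114), (287,354) and (370,367) lie on the bench and aren't meant. Next I'll confirm with an enlarged crop.

```bash
cat > h.py <<'E'
from rig import robot
import cv2,numpy as np
np.set_printoptions(precision=4,suppress=True)
def px2w(uv,z,n="top"):
    i=robot.camera_info(n);T=i['world_from_camera']
    d=T[:3,:3]@np.linalg.solve(i['K'],[*uv,1]);return T[:3,3]+d*(z-T[2,3])/d[2]
E
python3 - <<'E'
from h import *
im=cv2.imread('pics/top0.png')[130:330,195:400]
cv2.imwrite('pics/crop0.png',cv2.resize(im,None,fx=3,fy=3,interpolation=cv2.INTER_CUBIC)[:600])
for n,uv,z in[("c1",(204,160),.04),("c2",(367,137),.04),("c3",(393,297),.04),("c4",(223,322),.04)]:print(n,px2w(uv,z))
E
```

```text
c1 [0.7103 0.2042 0.04  ]
c2 [ 0.7399 -0.0535  0.04  ]
c3 [ 0.4866 -0.0818  0.04  ]
c4 [0.4569 0.1751 0.04  ]
```

View pics/crop0.png

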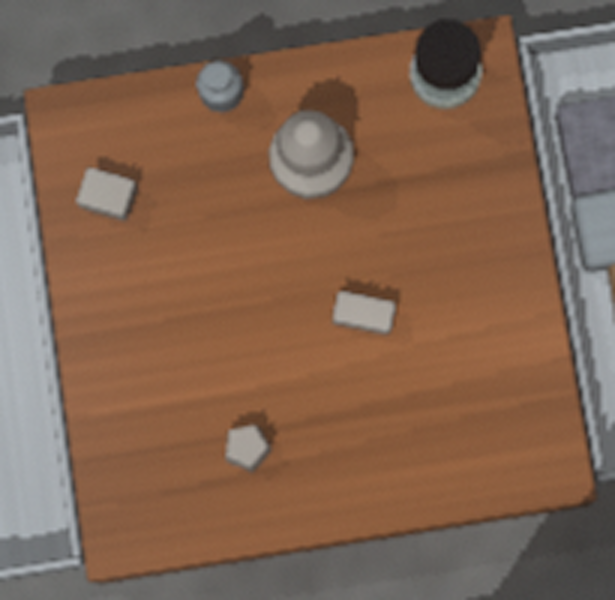

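Crop pixels: block at (108,190), bar at (364,311), five-sided lump at (246,446), finial foot at about (312,158). All three offcuts are white and on the board, so they're the ones meant. Next I'll convert these to the board frame.

```bash
cat >> h.py <<'E'
C=np.array([.5984,.061]);yb=np.array([-.1137,.9935]);xb=np.array([.9935,.1137])
def b(p):d=np.array(p)[:2]-C;return np.array([d@xb,d@yb])*1000
def w(x,y):return C+xb*x/1000+yb*y/1000
E
python3 - <<'E'
from h import *
for n,c,z in[("block",(108,190),.054),("bar",(364,311),.053),("round",(246,446),.053),("finfoot left",(270,158),.042),("finfoot right",(353,155),.042),("finfoot bottom",(312,196),.042),("weight bottom",(221,110),.041),("wt L",(197,88),.06),("wt R",(243,88),.06)]:
    p=px2w((195+c[0]/3,130+c[1]/3),z);print(n,p,b(p))
E
```

```text
block [0.6516 0.16   0.054 ] [64.1131 92.2714]
bar [0.585 0.031 0.053] [-16.7704 -28.2724]
round [0.5184 0.0919 0.053 ] [-76.0129  39.7933]
finfoot left [0.6691 0.0775 0.042 ] [72.0685  8.3499]
finfoot right [0.6693 0.0344 0.042 ] [ 67.4125 -34.5224]
finfoot bottom [0.6481 0.0562 0.042 ] [ 48.8474 -10.4399]
weight bottom [0.696  0.1026 0.041 ] [101.6484  30.2438]
wt L [0.7024 0.1131 0.06  ] [109.2495  39.986 ]
wt R [0.7016 0.0896 0.06  ] [105.826   16.6458]
```

>>> arm_command --motion '[{"angular":[0,0,-10.5],"hand":0},{"angular":[0,0,-10.5],"hand":0},{"angular":[0,0,-10.5],"hand":0},{"angular":[0,0,-10.5],"hand":0},{"angular":[0,0,-10.5],"hand":0},{"angular":[0,0,-10.5],"hand":0},{"angular":[0,0,-10.5],"hand":0}]' --force 20

```text
validation failed for argument at $.mo...
```

>>> arm_command --motion '[{"offset":[0.0356,0.0363,0.009]},{"offset":[0.0356,0.0363,0.009]},{"offset":[0.0356,0.0363,0.009]},{"offset":[0.0356,0.0363,0.009]},{"offset":[0.0356,0.0363,0.009]},{"offset":[0.0356,0.0363,0.009]},{"offset":[0.0356,0.0363,0.009]},{"offset":[0.0356,0.0363,0.009]},{"offset":[0.0356,0.0363,0.009]},{"offset":[0.0356,0.0363,0.009]},{"offset":[0.0356,0.0363,0.009]},{"offset":[0.0356,0.0363,0.009]}]'

```text
validation failed for argument at $.mo...
```

```bash
cat >> h.py <<'E'
def st():
    o=robot.get_obs();print(o['clock'],o['position'],b(o['position']),o['width'],o['contact_force'],"\n",o['tcp_rot'])
E
python3 - <<'E'
from h import *
st()
cv2.imwrite("pics/w1.png",robot.camera("wrist")[:,:,::-1])
E
```

```text
0.1 [ 0.2048 -0.483   0.2307] [-452.9347 -495.743 ] 0.9965735013739881 [ 0.0721  0.3858 -0.3296] 
 [[ 0.9207  0.3902 -0.0004]
 [ 0.3902 -0.9207  0.0013]
 [ 0.0002 -0.0014 -1.    ]]
```

View pics/w1.png

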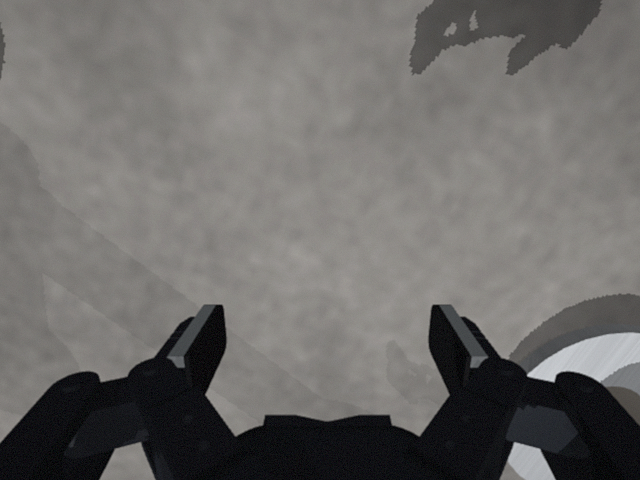

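The call was refused because each row needs all its fields, so the arm hasn't moved. The wrist picture shows only bare bench and the open fingers.

>>> arm_command --motion '[{"offset":[0,0,0],"angular":[0,0,-10.5],"hand":0},{"offset":[0,0,0],"angular":[0,0,-10.5],"hand":0},{"offset":[0,0,0],"angular":[0,0,-10.5],"hand":0},{"offset":[0,0,0],"angular":[0,0,-10.5],"hand":0},{"offset":[0,0,0],"angular":[0,0,-10.5],"hand":0},{"offset":[0,0,0],"angular":[0,0,-10.5],"hand":0},{"offset":[0,0,0],"angular":[0,0,-10.5],"hand":0}]' --force 20

```text
clock: 1.02
position: [0.2048, -0.4832, 0.231]
tcp_rot: [[-0.119, 0.993, -0.0], [0.993, 0.119, 0.001], [0.001, -0.0, -1.0]]
contact_force: [-0.0, -0.2, -0.7]
width: -0.003
finger_force: 0.0
```

>>> arm_command --motion '[{"offset":[0.0356,0.0363,0.009],"angular":[0,0,0],"hand":0},{"offset":[0.0356,0.0363,0.009],"angular":[0,0,0],"hand":0},{"offset":[0.0356,0.0363,0.009],"angular":[0,0,0],"hand":0},{"offset":[0.0356,0.0363,0.009],"angular":[0,0,0],"hand":0},{"offset":[0.0356,0.0363,0.009],"angular":[0,0,0],"hand":0},{"offset":[0.0356,0.0363,0.009],"angular":[0,0,0],"hand":0},{"offset":[0.0356,0.0363,0.009],"angular":[0,0,0],"hand":0},{"offset":[0.0356,0.0363,0.009],"angular":[0,0,0],"hand":0},{"offset":[0.0356,0.0363,0.009],"angular":[0,0,0],"hand":0},{"offset":[0.0356,0.0363,0.009],"angular":[0,0,0],"hand":0},{"offset":[0.0356,0.0363,0.009],"angular":[0,0,0],"hand":0},{"offset":[0.0356,0.0363,0.009],"angular":[0,0,0],"hand":0}]'

```text
clock: 2.52
position: [0.5904, -0.0084, 0.1227]
tcp_rot: [[-0.113, 0.994, -0.0], [0.994, 0.113, -0.0], [-0.0, -0.0, -1.0]]
contact_force: [0.5, -1.8, 0.0]
width: -0.001
finger_force: 0.0
```

Run:
```python
from h import *
st()
```

```text
2.525 [ 0.5904 -0.0084  0.1227] [-15.8588 -68.075 ] -0.0006547309792754591 [ 0.5089 -1.7953  0.0038] 
 [[-0.1126  0.9936 -0.0004]
 [ 0.9936  0.1126 -0.0001]
 [-0.0001 -0.0004 -1.    ]]
```

>>> arm_command --motion '[{"offset":[0,0,0.012],"angular":[0,0,0],"hand":0},{"offset":[0,0,0.012],"angular":[0,0,0],"hand":0},{"offset":[0,0,0.012],"angular":[0,0,0],"hand":0},{"offset":[0,0,0.012],"angular":[0,0,0],"hand":0},{"offset":[0,0,0.012],"angular":[0,0,0],"hand":0},{"offset":[0,0,0.012],"angular":[0,0,0],"hand":0},{"offset":[0,0,0.003],"angular":[0,0,0],"hand":0},{"offset":[0,0,0.003],"angular":[0,0,0],"hand":0},{"offset":[0,0,0],"angular":[0,0,0],"hand":0}]'

```text
clock: 3.65
position: [0.5897, -0.0099, 0.0454]
tcp_rot: [[-0.113, 0.994, 0.0], [0.994, 0.113, -0.0], [-0.0, 0.0, -1.0]]
contact_force: [0.1, -1.0, 0.9]
width: -0.0
finger_force: 0.0
```

>>> arm_command --motion '[{"offset":[0.007,0,0],"angular":[0,0,0],"hand":0},{"offset":[0.007,0,0],"angular":[0,0,0],"hand":0},{"offset":[0.007,0,0],"angular":[0,0,0],"hand":0},{"offset":[0.007,0,0],"angular":[0,0,0],"hand":0},{"offset":[0.007,0,0],"angular":[0,0,0],"hand":0},{"offset":[0.007,0,0],"angular":[0,0,0],"hand":0},{"offset":[0.007,0,0],"angular":[0,0,0],"hand":0},{"offset":[0.007,0,0],"angular":[0,0,0],"hand":0},{"offset":[0.007,0,0],"angular":[0,0,0],"hand":0},{"offset":[0.007,0,0],"angular":[0,0,0],"hand":0}]'

```text
clock: 4.9
position: [0.5816, 0.0601, 0.0453]
tcp_rot: [[-0.113, 0.994, -0.0], [0.994, 0.113, -0.0], [-0.0, -0.0, -1.0]]
contact_force: [0.7, 0.4, -0.1]
width: 0.006
finger_force: 0.0
```

Run:
```python
from h import *
st()
im=robot.camera("top")[:,:,::-1];w_=robot.camera("wrist")[:,:,::-1]
a=cv2.resize(im[120:340,115:410],None,fx=1.35,fy=1.35,interpolation=cv2.INTER_CUBIC);b_=cv2.resize(w_,(396,297))
cv2.imwrite("pics/m2.png",np.hstack([a[:297],b_]))
```

```text
4.9 [0.5816 0.0601 0.0453] [-16.7415   1.0474] 0.005746188936443257 [ 0.7439  0.3773 -0.051 ] 
 [[-0.1126  0.9936 -0.    ]
 [ 0.9936  0.1126 -0.0001]
 [-0.0001 -0.     -1.    ]]
```

View pics/m2.png

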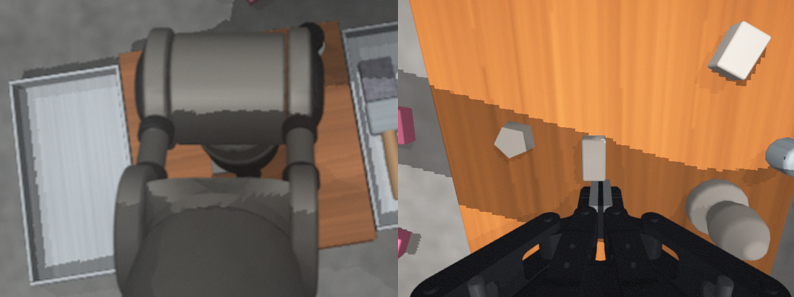

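The left half shows the arm covering the board. The wrist half shows the bar (594,158) squared up against the fingertips (600,190), with its middle about 4 mm toward -x. I'll back off, shift across and push on.

>>> arm_command --motion '[{"offset":[-0.006,0,0],"angular":[0,0,0],"hand":0},{"offset":[0,-0.004,0],"angular":[0,0,0],"hand":0},{"offset":[0.006,0,0],"angular":[0,0,0],"hand":0},{"offset":[0.008,0,0],"angular":[0,0,0],"hand":0},{"offset":[0.008,0,0],"angular":[0,0,0],"hand":0},{"offset":[0.008,0,0],"angular":[0,0,0],"hand":0},{"offset":[0.008,0,0],"angular":[0,0,0],"hand":0},{"offset":[0.008,0,0],"angular":[0,0,0],"hand":0},{"offset":[0.008,0,0],"angular":[0,0,0],"hand":0},{"offset":[0.008,0,0],"angular":[0,0,0],"hand":0},{"offset":[0.008,0,0],"angular":[0,0,0],"hand":0}]'

```text
clock: 6.38
position: [0.5705, 0.1233, 0.0453]
tcp_rot: [[-0.113, 0.994, 0.0], [0.994, 0.113, -0.0], [-0.0, -0.0, -1.0]]
contact_force: [0.1, -1.1, -0.5]
width: 0.001
finger_force: 0.0
```

Run:
```python
from h import *
st()
cv2.imwrite("pics/w3.png",cv2.resize(robot.camera("wrist")[:,:,::-1],(400,300)))
```

```text
6.375 [0.5705 0.1233 0.0453] [-20.6633  65.0929] 0.0006536597442069333 [ 0.1438 -1.1491 -0.5234] 
 [[-0.1126  0.9936  0.    ]
 [ 0.9936  0.1126 -0.0001]
 [-0.0001 -0.     -1.    ]]
```

View pics/w3.png

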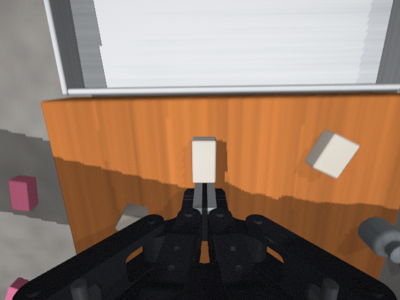

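The bar is centred ahead of the fingers at (204,160), clear of the others, with the tray straight ahead. I'll push it over the edge, then lift.

>>> arm_command --motion '[{"offset":[0.008,0,0],"angular":[0,0,0],"hand":0},{"offset":[0.008,0,0],"angular":[0,0,0],"hand":0},{"offset":[0.008,0,0],"angular":[0,0,0],"hand":0},{"offset":[0.008,0,0],"angular":[0,0,0],"hand":0},{"offset":[0.008,0,0],"angular":[0,0,0],"hand":0},{"offset":[0.008,0,0],"angular":[0,0,0],"hand":0},{"offset":[0.008,0,0],"angular":[0,0,0],"hand":0},{"offset":[0.008,0,0],"angular":[0,0,0],"hand":0},{"offset":[0.008,0,0],"angular":[0,0,0],"hand":0},{"offset":[0.008,0,0],"angular":[0,0,0],"hand":0},{"offset":[0,0,0],"angular":[0,0,0],"hand":0}]'

```text
clock: 7.8
position: [0.5614, 0.2029, 0.0453]
tcp_rot: [[-0.113, 0.994, 0.0], [0.994, 0.113, -0.0], [-0.0, 0.0, -1.0]]
contact_force: [-0.4, -0.7, 0.8]
width: 0.001
finger_force: 0.0
```

Run:
```python
from h import *
st()
w_=cv2.resize(robot.camera("wrist")[:,:,::-1],(400,300));s=robot.camera("scene")[170:470,150:550,::-1]
cv2.imwrite("pics/w4.png",np.hstack([w_,s]))
```

```text
7.8 [0.5614 0.2029 0.0453] [-20.6118 145.1985] 0.0006604776610664574 [-0.3614 -0.7481  0.8436] 
 [[-0.1134  0.9935  0.0001]
 [ 0.9935  0.1134 -0.0001]
 [-0.0001  0.0001 -1.    ]]
```

View pics/w4.png

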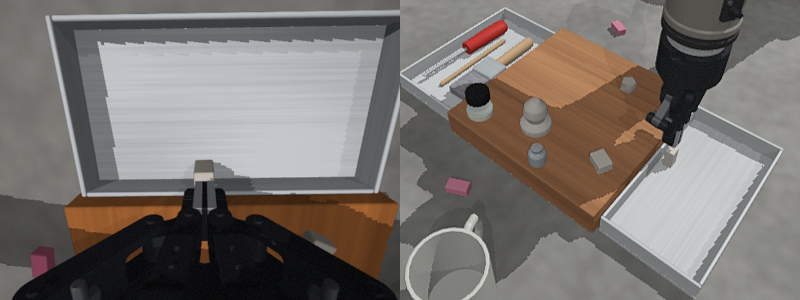

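The bar has tipped into the tray but is still standing against the fingers at (204,170). I'll push a little further, lift, and go over to the lump.

>>> arm_command --motion '[{"offset":[0.005,0,0],"angular":[0,0,0],"hand":0},{"offset":[0.005,0,0],"angular":[0,0,0],"hand":0},{"offset":[0.005,0,0],"angular":[0,0,0],"hand":0},{"offset":[0.005,0,0],"angular":[0,0,0],"hand":0},{"offset":[0,0,0],"angular":[0,0,0],"hand":0},{"offset":[0,0,-0.03],"angular":[0,0,0],"hand":0},{"offset":[0,0,-0.03],"angular":[0,0,0],"hand":0},{"offset":[-0.04,-0.014,0],"angular":[0,0,0],"hand":0},{"offset":[-0.04,-0.014,0],"angular":[0,0,0],"hand":0},{"offset":[-0.04,-0.014,0],"angular":[0,0,0],"hand":0},{"offset":[-0.04,-0.014,0],"angular":[0,0,0],"hand":0},{"offset":[0,0,0],"angular":[0,0,0],"hand":0}]'

```text
clock: 9.4
position: [0.5212, 0.0545, 0.1054]
tcp_rot: [[-0.109, 0.994, -0.0], [0.994, 0.109, -0.0], [-0.0, -0.0, -1.0]]
contact_force: [0.7, 0.9, 0.4]
width: 0.002
finger_force: 0.0
```

Run:
```python
from h import *
st()
w_=cv2.resize(robot.camera("wrist")[:,:,::-1],(400,300));s=robot.camera("scene")[170:470,150:550,::-1]
cv2.imwrite("pics/w5.png",np.hstack([w_,s]))
```

```text
9.4 [0.5212 0.0545 0.1054] [-77.4547   2.339 ] 0.0017123903608330026 [0.6895 0.9035 0.3811] 
 [[-0.1089  0.9941 -0.0003]
 [ 0.9941  0.1089 -0.0005]
 [-0.0004 -0.0004 -1.    ]]
```

View pics/w5.png

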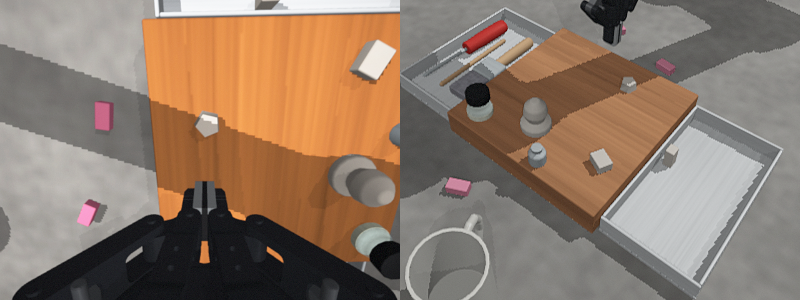

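The bar now lies in the tray (670,155 in the scene half). In the wrist half the lump at (207,125) is in line with the fingers, so I'll lower and push it.

>>> arm_command --motion '[{"offset":[0,0.001,0.015],"angular":[0,0,0],"hand":0},{"offset":[0,0,0.015],"angular":[0,0,0],"hand":0},{"offset":[0,0,0.015],"angular":[0,0,0],"hand":0},{"offset":[0,0,0.015],"angular":[0,0,0],"hand":0},{"offset":[0,0,0],"angular":[0,0,0],"hand":0},{"offset":[0.008,0,0],"angular":[0,0,0],"hand":0},{"offset":[0.006,0,0],"angular":[0,0,0],"hand":0},{"offset":[0.006,0,0],"angular":[0,0,0],"hand":0},{"offset":[0.006,0,0],"angular":[0,0,0],"hand":0},{"offset":[0.006,0,0],"angular":[0,0,0],"hand":0},{"offset":[0.006,0,0],"angular":[0,0,0],"hand":0}]'

```text
clock: 10.88
position: [0.5183, 0.0951, 0.0453]
tcp_rot: [[-0.113, 0.994, 0.0], [0.994, 0.113, -0.0], [-0.0, 0.0, -1.0]]
contact_force: [-0.3, -1.2, 0.9]
width: -0.002
finger_force: 0.1
```

```bash
cat >> h.py <<'E'
def chips(show=True):
    # white blobs in the wrist picture on the board: centroid -> board mm
    o=robot.get_obs();im=robot.camera("wrist");i=robot.camera_info("wrist")
    T=np.eye(4);T[:3,:3]=o['tcp_rot'];T[:3,3]=o['position'];T=T@i['hand_eye']
    hsv=cv2.cvtColor(im,cv2.COLOR_RGB2HSV);m=((hsv[...,1]<75)&(hsv[...,2]>90)).astype(np.uint8)
    n,_,s,c=cv2.connectedComponentsWithStats(m)
    for k in range(1,n):
        if 150<s[k,4]<8000:
            d=T[:3,:3]@np.linalg.solve(i['K'],[*c[k],1]);p=T[:3,3]+d*(.05-T[2,3])/d[2];print(c[k],s[k],b(p))
    return im
E
python3 - <<'E'
from h import *
st();chips()
E
```

```text
10.875 [0.5183 0.0951 0.0453] [-75.6852  43.0337] -0.001592226921508329 [-0.2671 -1.2033  0.8609] 
 [[-0.1126  0.9936  0.    ]
 [ 0.9936  0.1126 -0.0001]
 [-0.0001  0.     -1.    ]]
[633.7852 203.0234] [624 186  16  29 256] [45.7951 93.1715]
[327.8042 261.2847] [ 302  233   51   59 2262] [-75.7172  68.6006]
[608.9874 404.4943] [ 581  365   59   81 2545] [59.8784 -5.5756]
[214.4762 406.7792] [201 395  27  26 231] [-130.5928   -6.6363]
```

The lump is centred (x = -75.7 mm for both it and the tool). I'll keep pushing.

>>> arm_command --motion '[{"offset":[0.007,0,0],"angular":[0,0,0],"hand":0},{"offset":[0.007,0,0],"angular":[0,0,0],"hand":0},{"offset":[0.007,0,0],"angular":[0,0,0],"hand":0},{"offset":[0.007,0,0],"angular":[0,0,0],"hand":0},{"offset":[0.007,0,0],"angular":[0,0,0],"hand":0}]'

```text
clock: 11.55
position: [0.5144, 0.13, 0.0453]
tcp_rot: [[-0.113, 0.994, 0.0], [0.994, 0.113, -0.0], [-0.0, -0.0, -1.0]]
contact_force: [0.4, 0.0, 0.8]
width: 0.002
finger_force: 0.0
```

Run:
```python
from h import *
st();chips()
```

```text
11.55 [0.5144 0.13   0.0453] [-75.6503  78.1436] 0.0021051021387668294 [0.3781 0.0193 0.7951] 
 [[-0.1127  0.9936  0.    ]
 [ 0.9936  0.1127 -0.0001]
 [-0.0001 -0.     -1.    ]]
[325.4316 271.3225] [ 300  233   53  109 2843] [-76.6895  99.1872]
[627.3154 274.7761] [ 605  238   35   66 1246] [51.2004 97.415 ]
[337.6021 313.8117] [332 290  14  52 563] [-71.3954  78.9904]
[213.9953 406.9859] [201 396  26  24 213] [-130.7857   28.3777]
[620.5702 444.5317] [591 431  49  34 961] [71.7488  4.6669]
```

Still centred. I'll push it over the edge now, to y ≈ 166 mm.

>>> arm_command --motion '[{"offset":[0.008,0,0],"angular":[0,0,0],"hand":0},{"offset":[0.008,0,0],"angular":[0,0,0],"hand":0},{"offset":[0.008,0,0],"angular":[0,0,0],"hand":0},{"offset":[0.008,0,0],"angular":[0,0,0],"hand":0},{"offset":[0.008,0,0],"angular":[0,0,0],"hand":0},{"offset":[0.008,0,0],"angular":[0,0,0],"hand":0},{"offset":[0.008,0,0],"angular":[0,0,0],"hand":0},{"offset":[0.008,0,0],"angular":[0,0,0],"hand":0},{"offset":[0.008,0,0],"angular":[0,0,0],"hand":0},{"offset":[0.008,0,0],"angular":[0,0,0],"hand":0},{"offset":[0.008,0,0],"angular":[0,0,0],"hand":0},{"offset":[0,0,0],"angular":[0,0,0],"hand":0}]'

```text
clock: 13.1
position: [0.5044, 0.2176, 0.0452]
tcp_rot: [[-0.113, 0.994, -0.0], [0.994, 0.113, -0.0], [-0.0, -0.0, -1.0]]
contact_force: [0.3, -0.2, -0.1]
width: 0.002
finger_force: 0.0
```

>>> arm_command --motion '[{"offset":[0,0,-0.03],"angular":[0,0,0],"hand":0},{"offset":[0,0,-0.03],"angular":[0,0,0],"hand":0},{"offset":[-0.029,0.035,0],"angular":[0,0,0],"hand":0},{"offset":[-0.029,0.035,0],"angular":[0,0,0],"hand":0},{"offset":[-0.029,0.035,0],"angular":[0,0,0],"hand":0},{"offset":[-0.029,0.035,0],"angular":[0,0,0],"hand":0},{"offset":[0,0,0],"angular":[0,0,0],"hand":0}]'

```text
clock: 13.98
position: [0.6587, 0.1147, 0.1046]
tcp_rot: [[-0.109, 0.994, 0.001], [0.994, 0.109, -0.001], [-0.001, 0.001, -1.0]]
contact_force: [-0.8, 0.1, 0.4]
width: 0.0
finger_force: 0.0
```

Run:
```python
from h import *
st();w_=chips()[:,:,::-1];s=robot.camera("scene")[170:470,150:550,::-1]
cv2.imwrite("pics/w6.png",np.hstack([cv2.resize(w_,(400,300)),s]))
```

```text
13.975 [0.6587 0.1147 0.1046] [65.9993 46.5392] 0.00014550069800370793 [-0.7549  0.1345  0.4341] 
 [[-0.1091  0.994   0.0009]
 [ 0.994   0.1091 -0.0006]
 [-0.0007  0.0009 -1.    ]]
[323.8403 182.3568] [ 299  154   51   57 1735] [64.1221 96.2809]
[405.875  294.0994] [ 387  275   38   39 1056] [114.289   27.1141]
```

View pics/w6.png

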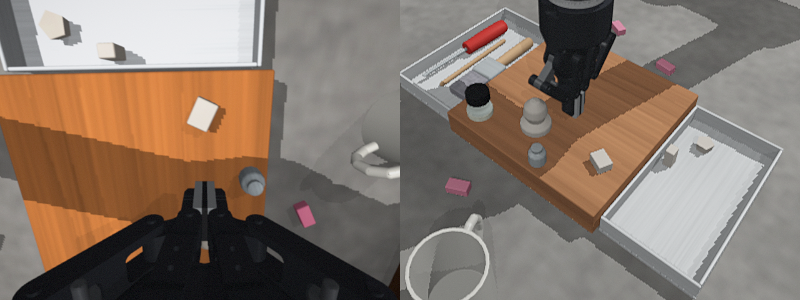

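The lump and the bar are both in the tray (at 52,27 and 110,50 in the wrist half), and the finial, weight and jar haven't moved. The block is at (204,113), turned about 25°, and the weight is at (252,182). I'll line up at x = 64 and push.

>>> arm_command --motion '[{"offset":[0.006,-0.001,0.015],"angular":[0,0,0],"hand":0},{"offset":[0,0,0.015],"angular":[0,0,0],"hand":0},{"offset":[0,0,0.015],"angular":[0,0,0],"hand":0},{"offset":[0,0,0.015],"angular":[0,0,0],"hand":0},{"offset":[0,0,0],"angular":[0,0,0],"hand":0},{"offset":[0.006,0,0],"angular":[0,0,0],"hand":0},{"offset":[0.006,0,0],"angular":[0,0,0],"hand":0},{"offset":[0.006,0,0],"angular":[0,0,0],"hand":0},{"offset":[0.006,0,0],"angular":[0,0,0],"hand":0},{"offset":[0,0,0],"angular":[0,0,0],"hand":0}]'

```text
clock: 15.32
position: [0.6522, 0.1479, 0.0454]
tcp_rot: [[-0.113, 0.994, 0.0], [0.994, 0.113, 0.0], [-0.0, 0.0, -1.0]]
contact_force: [-0.2, 0.4, 0.3]
width: -0.003
finger_force: 0.0
```

Run:
```python
from h import *
st();chips()
```

```text
15.325 [0.6522 0.1479 0.0454] [63.3624 80.1694] -0.003095656231723953 [-0.235   0.3818  0.3293] 
 [[-0.1134  0.9935  0.0002]
 [ 0.9935  0.1134  0.    ]
 [-0.      0.0002 -1.    ]]
[326.1792 263.0384] [ 294  218   61  124 3723] [ 62.6277 104.9125]
[316.4936 313.4555] [309 290  14  52 551] [58.3306 81.1314]
[633.85   349.0528] [625 330  15  41 360] [202.8282  62.7517]
[440.1016 407.3476] [428 398  26  22 187] [117.6863  29.9373]
```

The block is centred on the fingers, so I'll push it over the edge.

>>> arm_command --motion '[{"offset":[0.007,0,0],"angular":[0,0,0],"hand":0},{"offset":[0.007,0,0],"angular":[0,0,0],"hand":0},{"offset":[0.008,0,0],"angular":[0,0,0],"hand":0},{"offset":[0.008,0,0],"angular":[0,0,0],"hand":0},{"offset":[0.008,0,0],"angular":[0,0,0],"hand":0},{"offset":[0.008,0,0],"angular":[0,0,0],"hand":0},{"offset":[0.008,0,0],"angular":[0,0,0],"hand":0},{"offset":[0.008,0,0],"angular":[0,0,0],"hand":0},{"offset":[0.008,0,0],"angular":[0,0,0],"hand":0},{"offset":[0.008,0,0],"angular":[0,0,0],"hand":0},{"offset":[0.008,0,0],"angular":[0,0,0],"hand":0},{"offset":[0,0,0],"angular":[0,0,0],"hand":0}]'

```text
clock: 16.88
position: [0.6425, 0.2333, 0.0452]
tcp_rot: [[-0.113, 0.994, 0.0], [0.994, 0.113, -0.0], [-0.0, 0.0, -1.0]]
contact_force: [-0.1, -0.3, 1.3]
width: -0.002
finger_force: 0.0
```

>>> arm_command --motion '[{"offset":[0,0,-0.03],"angular":[0,0,0],"hand":0},{"offset":[0,0,-0.03],"angular":[0,0,0],"hand":0},{"offset":[0,0,-0.03],"angular":[0,0,0],"hand":0},{"offset":[-0.04,-0.03,-0.02],"angular":[0,0,0],"hand":0},{"offset":[-0.04,-0.03,-0.02],"angular":[0,0,0],"hand":0},{"offset":[-0.03,-0.03,0],"angular":[0,0,0],"hand":0},{"offset":[0,0,0],"angular":[0,0,0],"hand":0},{"offset":[0,0,0],"angular":[0,0,0],"hand":0}]'

```text
clock: 17.88
position: [0.5661, 0.1133, 0.1756]
tcp_rot: [[-0.112, 0.994, 0.001], [0.994, 0.112, 0.0], [0.0, 0.001, -1.0]]
contact_force: [0.3, -0.5, -0.9]
width: -0.002
finger_force: 0.0
```

Run:
```python
from h import *
st();w_=robot.camera("wrist")[:,:,::-1];s=robot.camera("scene")[170:470,150:550,::-1]
cv2.imwrite("pics/w7.png",np.hstack([cv2.resize(w_,(400,300)),s]))
```

```text
17.875 [0.5661 0.1133 0.1756] [-26.0996  55.5943] -0.0021572107969386844 [ 0.2792 -0.4913 -0.9176] 
 [[-0.112   0.9937  0.001 ]
 [ 0.9937  0.112   0.0002]
 [ 0.0001  0.001  -1.    ]]
```

View pics/w7.png

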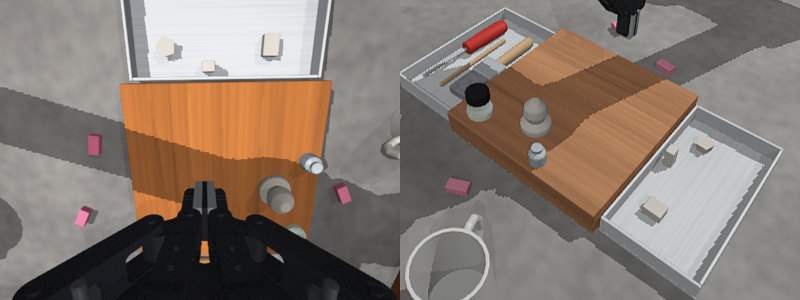

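All three offcuts are in the tray (wrist half: 165,47; 208,66; 271,45). The finial, weight, jar and tools are where they were, and the arm is clear, so I'll hand in.

```bash
python3 -c "
from rig import robot
print(robot.close_job())"
```

```text
the job is handed in; nothing more can be done
None
```

All three offcuts were swept into the scrap tray with closed fingers in about 18 s; in the last camera view the finial, jar, weight and tools were where they started, and the job is handed in.

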